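Run the row of watch-movement holders home along the rail

TASK

A row of four touching watch-movement holders stands in the aluminium rail, short of the stop clamped across it: with the closed fingertips behind the rearmost holder (the one farthest from the stop), push the whole row along the rail as one train until the front holder is fully home against the stop and all four sit tight together. Touch only the rearmost holder of the row, do not grip, lift or tip any, keep the row together as it slides, and leave the bottle, the brass weight and the spare holder beside the rail where they are. Finish with the hand clear of everything.

Things in the scene. Friction and masses are not known exactly. Their poses are not given: they have to be found in the camera images.
- rail: fixed aluminium channel lying on the bench, 400 mm long (x), 50 mm wide, origin at the centre of its underside, +x towards the stop. Its floor is 10 mm above the bench; the two side lips are 4 mm thick with tops 18 mm above the bench (8 mm above the floor); inside width 42 mm. Both ends are open
- stop: dark steel end stop fixed in the rail: 20 mm long (x), 41 mm wide, 40 mm high, brass thumbscrew on top, short ears over the lips; origin at the centre of its underside, on the rail's floor, axes as the rail's. Its face towards the row is at x = -10 mm. It does not move. With the row home the rear holder's origin is at x = -129 mm, the front one's at -27 mm
- holder_rear: rearmost holder of the row: grey plastic block 34 mm long (x, along the rail), 40 wide, 32 high, about 0.08 kg, two low jaws and a round watch movement on top; origin at the centre of its underside, +x towards the stop. The only one to touch; back face 17 mm behind its origin, free rail behind it. The row starts 40 to 110 mm short of the stop; sliding all four takes about 1 to 4 N
- holder_second: second holder of the row: grey plastic block 34 mm long (x, along the rail), 40 wide, 32 high, about 0.08 kg, two low jaws and a round watch movement on top; origin at the centre of its underside, +x towards the stop. Touches the rear and third holders
- holder_third: third holder of the row: grey plastic block 34 mm long (x, along the rail), 40 wide, 32 high, about 0.08 kg, two low jaws and a round watch movement on top; origin at the centre of its underside, +x towards the stop. Touches the second and front holders
- holder_front: front holder of the row: grey plastic block 34 mm long (x, along the rail), 40 wide, 32 high, about 0.08 kg, two low jaws and a round watch movement on top; origin at the centre of its underside, +x towards the stop. Nearest the stop
- spare: a spare movement holder like the four (34 x 40 x 32 mm), loose on the bench beside the rail; not to be moved; origin at the centre of its underside
- oil: small loose amber oil bottle, diameter 32 mm, 58 mm high, standing beside the rail; not to be moved; origin at the centre of its underside
- weight: loose brass clock weight, diameter 34 mm, 56 mm high, with a small knob on top, standing beside the rail; not to be moved; origin at the centre of its underside
There are look-alikes about, which are no part of the job. Leave any green look-alike of the holder_rear alone.

How it is judged (in metres and radians):
At the end, for the whole second after the job is handed in: The front holder is within 2.5 mm of the stop's face, the four holders together have no more than 3.5 mm of gaps up to the stop, all stand flat in the rail (within 4 mm of its middle line, tilt under 0.06 rad) and at rest, and the hand touches nothing (x of holder_rear in the frame of stop above -0.1325 m and x of holder_front in the frame of stop above -0.0295 m and y of holder_rear in the frame of stop between -0.004 and 0.004 m and z of holder_rear in the frame of rail between 0.0075 and 0.0125 m and angle between each of holder_rear, holder_second, holder_third, holder_front's own z axis and vertical below 0.06 rad and linear speed of each of holder_rear, holder_second, holder_third, holder_front below 0.01 m/s and y of holder_second in the frame of stop between -0.004 and 0.004 m and z of holder_second in the frame of rail between 0.0075 and 0.0125 m and y of holder_third in the frame of stop between -0.004 and 0.004 m and z of holder_third in the frame of rail between 0.0075 and 0.0125 m and y of holder_front in the frame of stop between -0.004 and 0.004 m and z of holder_front in the frame of rail between 0.0075 and 0.0125 m).
It fails at once if a holder of the row is lifted more than 6 mm off the rail's floor or tipped by more than 0.3 rad (z of any of holder_rear, holder_second, holder_third, holder_front in the frame of rail above 0.016 m or angle between any of holder_rear, holder_second, holder_third, holder_front's own z axis and vertical above 0.3 rad).
It fails at once if the fingers touch a holder of the row other than the rearmost (contact force between the fingers and holder_second above 0.5 N or contact force between the fingers and holder_third above 0.5 N or contact force between the fingers and holder_front above 0.5 N).
It fails at once if the fingers straddle the rearmost holder to pinch it (x of the grasp point in the frame of holder_rear between -0.016 and 0.016 m and y of the grasp point in the frame of holder_rear between -0.03 and 0.03 m and z of the grasp point in the frame of holder_rear below 0.046 m).
It fails at once if the row comes apart by more than 12 mm (x of holder_front in the frame of holder_rear above 0.1146 m).
It fails at once if the bottle, the weight or the spare holder is moved more than 10 mm or tipped (distance of any of spare, oil, weight from where it was at the start of the episode above 0.01 m or angle between any of spare, oil, weight's own z axis and vertical above 0.3 rad).
It also fails if it takes over 32 s, if anything falls off the work surface, if the arm or the gripper's body presses on something with over 40 N, if the wrist force passes 120 N, or if a joint passes its speed limit or range.

ROBOT

A 6-joint arm with a two-finger parallel gripper is mounted at the origin on the work surface. World frame = base frame: x ahead of the robot, y to its left, z up, the work surface at z = 0. Lengths are in m, angles in degrees, forces in N, time in s.
With the tool pointing down it reaches from about 0.4 to 0.825 m from the base axis. Payload 7 kg.
Tool frame: the origin (TCP) lies on the centre line of the jaws, within the pads' length; the fingertips stand 19 mm ahead of it and the grasp point (between the pads) is the TCP; z points along the fingers, y is the line along which they close (so a half turn about z gives the same grasp; the last joint's range is limited). The gripper opens to 88 mm and grips with 3 to 60 N. Pads are 19 mm wide; open, the fingers measure 130 mm over their backs; the gripper's body (78 mm by 193 mm) begins 47 mm behind the grasp point.
Start: joints at [90.132, 20.546, 0.682, 0, -70.136, -16.507], TCP at [0.19, 0.648, 0.246] pointing down, gripper open.
Joint ranges: [-176.03, 176.03], [-82.01, 121.73], [-58.28, 71.71], [-173.87, 95.51], [-174.79, -0.11], [-173.66, 173.66]. Speed limits (degrees/s): [136.94, 136.94, 172.46, 180, 180, 180].

INTERFACE

Orientations are given as [roll, pitch, yaw] about the fixed x, y, z axes, in that order (R = Rz(yaw) Ry(pitch) Rx(roll)).
In Python, from plant import get_state, capture, close_job gives the robot as it stands.
- The arm moves only by the tool apply_moves, never from a script. Its argument "targets" is a list of rows, each a list of 7 numbers: the opening, from 0 (shut) to 1 (fully open), then the shift along the tool's x, y, z normalised to -1 to 1, where 1 is 1000 mm, then the turn, a rotation vector about the tool's x, y, z normalised to -1 to 1, where 1 is 90 degrees. In form: [[claw, tx, ty, tz, ax, ay, az], ...]. A call has 1 to 20 rows; each row shifts and turns the commanded pose from where the row before left it, along the tool's axes as they then stand; what a row does not reach is not made up. A row lasts 1/12 s, in which the tool goes at most 41.7 mm and 7.16 degrees, less where a joint would pass 70% of its speed; a pose out of reach is approached as far as the arm can. A call with a number of a shift or a turn outside -1 to 1 is refused whole. A call with a gripper value outside its range is refused whole. The fingers move at their own pace and stop on an object; "newtons" is the grip in N (left out, the last holds). Time passes only in rows, so rows that do not move let the fingers close. It gives the time, the measured TCP pose, the force, the opening and the grip force at its end, in the units of the state.
- get_state(): the state, without advancing time (a new reading comes with each control period).
- capture(name): name is "scene" or "top" or "wrist"; returns a dict with "frame" (384x512x3 uint8, red, green, blue), "range_z" (384x512 float32, m along the optical axis (not along the pixel's ray), 0 where there is no reading), "camera_matrix" (3x3 intrinsics, pixels), "T" (4x4, takes a point from camera to world coordinates). Camera axes: x right, y down, z forward; pixel columns grow to the right and rows downward; lengths in m; the calibration is good to about 2 mm. A picture is of the moment at which its call begins.
- close_job(): hands the job in; it is judged then, once.
The state is a dict: "time_s": time; "joints": joint angles; "qd": joint speeds; "joint_torque": joint torques, N m; "tcp_pos": TCP position; "eef_rot": TCP orientation; "contact_force": force on the tool from outside, world axes, zero at the start; "moment": the same for the moment, N m; "gripper_width": finger opening in m; "gripper_force": force on a finger pad.
Only numpy, scipy, OpenCV 4.12 (cv2) and the standard library are available. Lean on these libraries where they do the work, as an engineer would, in place of code of your own. Each camera call takes 0.05 s, during which the arm holds its last target. There are 200 camera calls.

## Working session

There is one attempt and no reset: what is moved stays moved. The work goes in short steps, Python scripts to look and compute and a tool call to move; the robot and the scene stay as the last step left them, time stands still between calls to the robot, and variables do not carry over. Pictures are saved under pics/ and viewed, at most 10 in all, crops included, and the job is handed in when it is done.

Besides the shell and the picture viewer there is one more tool, called after "Call:" in YAML: its name, and indented under it one key for each argument. apply_moves: Moves the arm, as the interface text tells. Scaled input: -1 to 1 covers 1000 mm each way for a shift and 90 degrees each way for a turn. Its arguments: {"type":"object","properties":{"targets":{"type":"array","items":{"type":"array","items":{"type":"number"}}},"newtons":{"type":"number"}},"required":["targets"]}

```bash
mkdir -p pics
cat > h.py <<'E'
import numpy as np,cv2,pickle
from plant import get_state,capture,close_job
def grab(cam,tag):
    d=capture(cam); pickle.dump(d,open(f'{tag}.pkl','wb')); cv2.imwrite(f'pics/{tag}.png',d['frame'][:,:,::-1]); return d
def world(d):
    K,T,z=d['camera_matrix'],d['T'],d['range_z']
    v,u=np.mgrid[:z.shape[0],:z.shape[1]]
    p=np.stack([(u-K[0,2])/K[0,0]*z,(v-K[1,2])/K[1,1]*z,z],-1)
    return p@T[:3,:3].T+T[:3,3]
E
python3 - <<'E'
from h import *
a=grab('top','top0');b=grab('scene','scene0')
s=get_state();print(s['time_s'],s['tcp_pos'],s['eef_rot'],s['gripper_width'])
cv2.imwrite('pics/both.png',cv2.resize(np.vstack([a['frame'],b['frame']])[:,:,::-1],(400,600)) if 0 else np.vstack([a['frame'],b['frame']])[:,:,::-1])
E
```

```text
0.1 [0.19019542 0.64719803 0.24469277] [ 1.79910263e+02 -9.99292390e-03 -1.63819282e+01] 0.08757870189861057
```

View pics/top0.png

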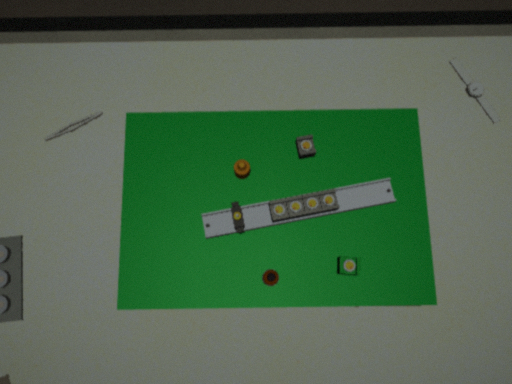

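View pics/scene0.png

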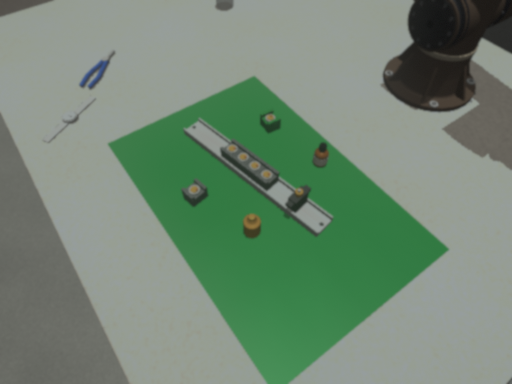

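The top view shows the rail from (203,225) to (395,190) and the stop at (237,216). The row's tops are at (279,210), (296,207), (312,203) and (329,200), so the rearmost is (329,200), farthest from the stop. Things that could be mistaken for it are the grey spare at (306,147) and the green look-alike at (348,266). The weight is at (242,168) and the bottle at (270,277). In the scene view the row runs from (232,149), the rear, to (267,175), with the stop at (298,197).

Run:
```python
from h import *
for tag,pts in (('top0',[(203,225),(395,190),(237,216),(279,210),(296,207),(312,203),(329,200),(306,147),(348,266),(242,168),(270,277)]),('scene0',[(232,149),(244,157),(255,166),(267,175),(298,197),(194,191),(270,120),(252,222)])):
    d=pickle.load(open(tag+'.pkl','rb'));W=world(d);print(tag,d['T'][:3,3].round(3),d['camera_matrix'][0,0])
    for u,v in pts: print((u,v),np.median(W[v-1:v+2,u-1:u+2].reshape(-1,3),0).round(4))
    # row + rail points
    box=(slice(175,245),slice(195,405)) if tag=='top0' else (slice(110,240),slice(180,340))
    P=W[box].reshape(-1,3)
    np.save(tag+'P.npy',P)
d=pickle.load(open('top0.pkl','rb'));W=world(d)
P=W[175:245,195:405].reshape(-1,3); z=P[:,2]
print(np.histogram(z,bins=np.arange(-.01,.08,.005)))
R=P[(z>.006)&(z<.02)][:,:2].astype(np.float32); r=cv2.minAreaRect(R);print('rail',r)
H=P[(z>.034)][:,:2].astype(np.float32)
(c,sz,an)=r; 
e=np.linalg.svd(R-R.mean(0),full_matrices=False)[2][0]; print('dir',e,R.mean(0))
c=np.array(c); t=(H-c)@e; n=(H-c)@np.array([-e[1],e[0]])
print('t hist');h,b=np.histogram(t,bins=np.arange(-.2,.2,.005));print([(round(x,3),int(k)) for x,k in zip(b,h) if k]);print('n',np.percentile(n,[2,50,98]))
a=cv2.resize(d['frame'][170:250,190:410],None,fx=3.6,fy=3.6,interpolation=cv2.INTER_CUBIC)
b=pickle.load(open('scene0.pkl','rb'))['frame'][110:240,175:340];b=cv2.resize(b,(366,288),interpolation=cv2.INTER_CUBIC)
o=np.zeros((580,800,3),np.uint8);o[:a.shape[0],:a.shape[1]]=a[:, :800];o[290:578,:366]=b
cv2.imwrite('pics/crop.png',o[:,:,::-1])
```

```text
top0 [0.387 0.081 0.949] 460.2621119779511
(203, 225) [0.5269 0.1768 0.0019]
(395, 190) [ 5.949e-01 -2.280e-01  3.000e-04]
(237, 216) [0.5344 0.1044 0.0609]
(279, 210) [0.5494 0.0206 0.0377]
(296, 207) [ 0.5547 -0.0135  0.039 ]
(312, 203) [ 0.5632 -0.0465  0.0375]
(329, 200) [ 0.5681 -0.0806  0.0394]
(306, 147) [ 0.6839 -0.0405  0.0284]
(348, 266) [ 0.4366 -0.1133  0.0269]
(242, 168) [0.6351 0.0937 0.0484]
(270, 277) [0.4167 0.043  0.0578]
scene0 [0.844 0.395 0.642] 371.97540478032596
(232, 149) [ 0.5718 -0.0755  0.0372]
(244, 157) [ 0.5643 -0.0404  0.0385]
(255, 166) [ 0.559  -0.0076  0.0372]
(267, 175) [0.5532 0.0261 0.038 ]
(298, 197) [0.5434 0.1119 0.0497]
(194, 191) [ 0.6929 -0.0332  0.0273]
(270, 120) [ 0.4477 -0.1064  0.0288]
(252, 222) [0.6454 0.1031 0.0456]
(array([   8, 4032, 5730, 1381, 1098,  614,   79,   42,  374,  573,  449,
        136,   64,   30,   21,    0,    0]), array([-0.01 , -0.005,  0.   ,  0.005,  0.01 ,  0.015,  0.02 ,  0.025,
        0.03 ,  0.035,  0.04 ,  0.045,  0.05 ,  0.055,  0.06 ,  0.065,
        0.07 ,  0.075]))
rail ((0.5617786645889282, -0.0215199
[... 327 characters left out ...]
4(-0.055), 45), (np.float64(-0.05), 48), (np.float64(-0.045), 50), (np.float64(-0.04), 42), (np.float64(-0.035), 36), (np.float64(-0.03), 32), (np.float64(-0.025), 32), (np.float64(-0.02), 47), (np.float64(-0.015), 50), (np.float64(-0.01), 47), (np.float64(-0.005), 44), (np.float64(0.0), 34), (np.float64(0.005), 31), (np.float64(0.01), 32), (np.float64(0.015), 40), (np.float64(0.02), 46), (np.float64(0.025), 50), (np.float64(0.03), 42), (np.float64(0.035), 33), (np.float64(0.04), 31), (np.float64(0.045), 38), (np.float64(0.05), 50), (np.float64(0.055), 45), (np.float64(0.06), 45), (np.float64(0.065), 38), (np.float64(0.07), 36), (np.float64(0.075), 5)]
n [-0.15501424 -0.00421455  0.01920006]
```

View pics/crop.png

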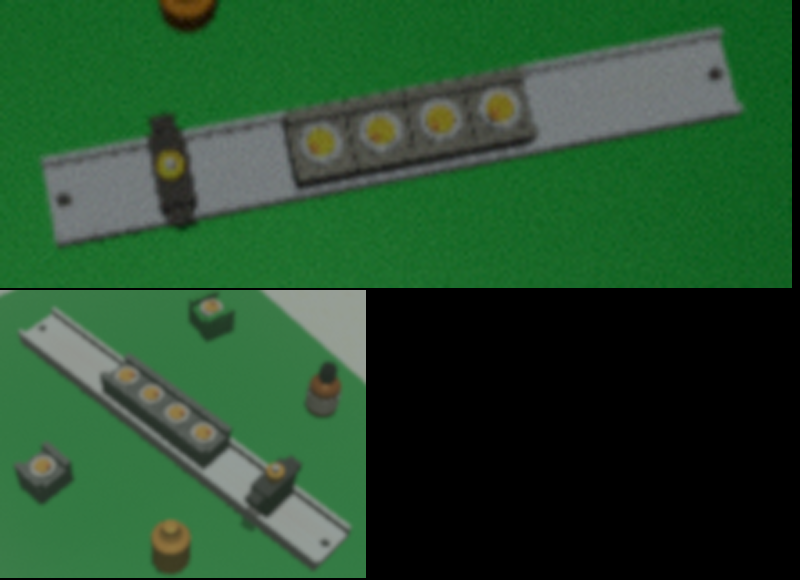

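The crop confirms four touching grey holders in the rail. The rearmost has its top at about crop (499,107), and bare rail lies behind it. I'll refine the rail axis and back face from both views.

Run:
```python
from h import *
for tag in('top0','scene0'):
    d=pickle.load(open(tag+'.pkl','rb'));W=world(d).reshape(-1,3);F=d['frame'].reshape(-1,3).astype(int)
    a=np.radians(100);e=np.array([np.cos(a),np.sin(a)]);n=np.array([-e[1],e[0]]);c0=np.array([.568,-.08])
    q=W[:,:2]-c0;t=q@e;s=q@n
    grey=(F[:,1]<1.25*np.maximum(F[:,0],F[:,2]))
    near=(t>-.2)&(t<.3)&(abs(s)<.045)&grey&(W[:,2]<.025)&(W[:,2]>-.008)
    r=cv2.minAreaRect(W[near,:2].astype(np.float32))
    # centre line: mid of side edges per t-bin
    b=[];
    for x in np.arange(-.16,.26,.02):
        m=near&(abs(t-x)<.01)
        if (x<-.04 or x>.22) and m.sum()>20: lo,hi=np.percentile(s[m],[3,97]);b.append((x,(lo+hi)/2,hi-lo))
    b=np.array(b);pf=np.polyfit(b[:,0],b[:,1],1)
    print(tag,'rail rect',np.round(r[0],4),np.round(r[1],4),r[2],'\ncl slope deg',100+np.degrees(np.arctan(pf[0])),'off mm',pf[1]*1e3,'width',b[:,2].mean(), 'z floor',np.median(W[near&(t<-.05)&(abs(s-pf[1])<.012),2]))
    top=(t>-.04)&(t<.14)&(abs(s)<.03)&(W[:,2]>.03)&(W[:,2]<.05)
    print('row t',np.percentile(t[top],[.5,1,50,99,99.5]).round(4),'s',np.percentile(s[top],[2,50,98]).round(4),'z',np.median(W[top,2]))
    st=(t>.14)&(t<.24)&(abs(s)<.035)&(W[:,2]>.03);print('stop t',np.percentile(t[st],[2,50,98]).round(4))
```

```text
top0 rail rect [ 0.5592 -0.0216] [0.0506 0.3998] 10.106918334960938 
cl slope deg 100.1637645933584 off mm -0.8875812506627166 width 0.04747369643175262 z floor 0.009634921677281971
row t [-0.0161 -0.0154  0.0521  0.1185  0.1192] s [-0.0209 -0.0016  0.0182] z 0.03741341027541012
stop t [0.1779 0.1873 0.1966]
scene0 rail rect [ 0.5565 -0.0259] [0.0632 0.4117] 10.38394832611084 
cl slope deg 100.25261539328964 off mm -3.6618518102123687 width 0.048943894523216395 z floor 0.009397604491178602
row t [-0.0144 -0.0134  0.0582  0.1209  0.1213] s [-0.0233 -0.003   0.0164] z 0.03730676817542289
stop t [0.1799 0.1922 0.1989]
```

Call:
apply_moves:
  targets:
    - [0, 0, 0, 0, 0, 0, -0.074]
    - [0, 0, 0, 0, 0, 0, -0.074]
    - [0, 0, 0, 0, 0, 0, -0.074]
    - [0, 0, 0, 0, 0, 0, -0.074]
    - [0, 0.01, 0.035, 0, 0, 0, 0]
    - [0, 0.01, 0.035, 0, 0, 0, 0]
    - [0, 0.01, 0.035, 0, 0, 0, 0]
    - [0, 0.01, 0.035, 0, 0, 0, 0]
    - [0, 0.01, 0.035, 0, 0, 0, 0]
    - [0, 0.01, 0.035, 0, 0, 0, 0]
    - [0, 0.01, 0.035, 0, 0, 0, 0]
    - [0, 0.01, 0.035, 0, 0, 0, 0]
    - [0, 0.01, 0.035, 0, 0, 0, 0]
    - [0, 0.01, 0.035, 0, 0, 0, 0]
    - [0, 0.01, 0.035, 0, 0, 0, 0]
    - [0, 0.01, 0.035, 0, 0, 0, 0]
    - [0, 0.01, 0.035, 0, 0, 0, 0]
    - [0, 0.01, 0.035, 0, 0, 0, 0]
    - [0, 0.01, 0.035, 0, 0, 0, 0]
    - [0, 0.01, 0.035, 0, 0, 0, 0]
  newtons: 20

```text
time_s: 1.77
tcp_pos: [0.4477, 0.1233, 0.2456]
eef_rot: [-180.0, -0.0, 10.3]
contact_force: [0.8, 0.7, 1.0]
gripper_width: 0.0006
gripper_force: 0.0
```

Call:
apply_moves:
  targets:
    - [0, 0.0105, 0.036, 0, 0, 0, 0]
    - [0, 0.0105, 0.036, 0, 0, 0, 0]
    - [0, 0.0105, 0.036, 0, 0, 0, 0]
    - [0, 0.0105, 0.036, 0, 0, 0, 0]
    - [0, 0.0105, 0.036, 0, 0, 0, 0]
    - [0, 0.0105, 0.036, 0, 0, 0, 0]
    - [0, 0.0105, 0.036, 0, 0, 0, 0]
    - [0, 0.0105, 0.036, 0, 0, 0, 0]
    - [0, 0, 0.005, 0.03, 0, 0, 0]
    - [0, 0, 0, 0.03, 0, 0, 0]
    - [0, 0, 0, 0.03, 0, 0, 0]
    - [0, 0, 0, 0.03, 0, 0, 0]
    - [0, 0, 0, 0.02, 0, 0, 0]
    - [0, 0, 0, 0, 0, 0, 0]
    - [0, 0, 0, 0, 0, 0, 0]

```text
time_s: 3.02
tcp_pos: [0.5817, -0.1484, 0.1047]
eef_rot: [-180.0, 0.2, 10.3]
contact_force: [1.0, -0.3, 1.1]
gripper_width: 0.0005
gripper_force: 0.0
```

Run:
```python
from h import *
a=grab('top','top1');b=grab('scene','scene1')
x=cv2.resize(a['frame'][170:250,190:450],None,fx=3,fy=3);y=cv2.resize(b['frame'][80:200,150:350],None,fx=2.8,fy=2.8)
o=np.zeros((580,790,3),np.uint8);o[:240,:780]=x;o[242:242+336,:560]=y
cv2.imwrite('pics/c1.png',o[:,:,::-1]);s=get_state();print(s['tcp_pos'],s['contact_force'])
```

```text
[ 0.58343918 -0.14831178  0.1070573 ] [0.39510085 0.35335304 0.06909251]
```

View pics/c1.png

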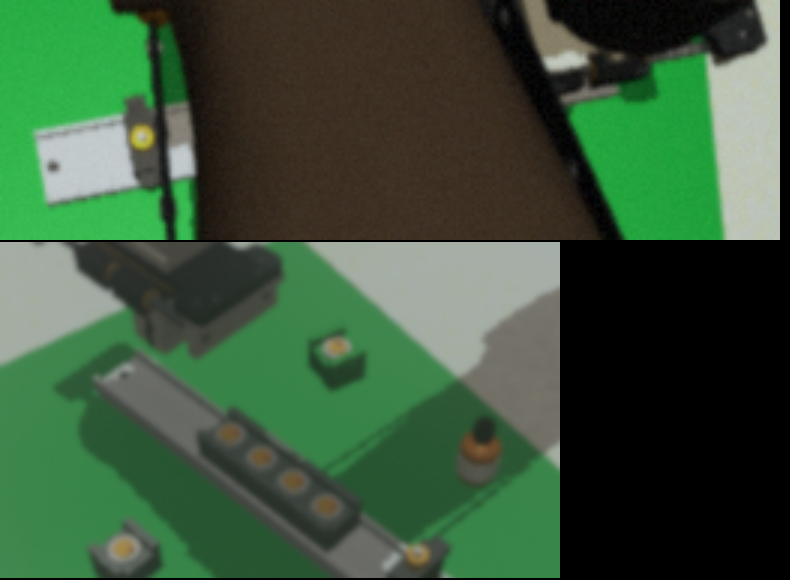

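The hand is above the rail's free rear end, behind the row; the rear holder is at crop (230,433). I'll check the finger position in the depth data.

Run:
```python
from h import *
d=pickle.load(open('scene1.pkl','rb'));W=world(d).reshape(-1,3)
a=np.radians(100.2);e=np.array([np.cos(a),np.sin(a)]);n=np.array([-e[1],e[0]])
q=W[:,:2]-np.array([.5695,-.0797]);t=q@e;s=q@n
print('tcp t,s',(np.array([.5825,-.1483])-[.5695,-.0797])@np.c_[e,n])
for z in np.arange(.05,.2,.01):
    m=(abs(W[:,2]-z)<.005)&(abs(s)<.15)&(t>-.2)&(t<.1)
    if m.sum()>5: print(round(z,3),m.sum(),'t',np.percentile(t[m],[3,97]).round(3),'s',np.percentile(s[m],[3,97]).round(3))
```

```text
tcp t,s [-0.06981792 -0.00064653]
0.09 27 t [-0.081 -0.053] s [-0.013  0.004]
0.1 64 t [-0.084 -0.053] s [-0.013  0.007]
0.11 55 t [-0.084 -0.052] s [-0.013  0.002]
0.12 28 t [-0.07 -0.05] s [-0.014 -0.003]
0.13 17 t [-0.062 -0.049] s [-0.014 -0.01 ]
0.15 41 t [-0.152  0.019] s [-0.04   0.034]
0.16 283 t [-0.152  0.02 ] s [-0.041  0.029]
0.17 394 t [-0.152  0.019] s [-0.041  0.019]
0.18 386 t [-0.152  0.025] s [-0.041  0.028]
0.19 712 t [-0.159  0.027] s [-0.041  0.029]
0.2 783 t [-0.161  0.025] s [-0.037  0.03 ]
```

Call:
apply_moves:
  targets:
    - [0, 0, 0, 0.025, 0, 0, 0]
    - [0, 0, 0, 0.025, 0, 0, 0]
    - [0, 0, 0, 0.015, 0, 0, 0]
    - [0, 0, 0, 0.005, 0, 0, 0]
    - [0, 0, 0, 0, 0, 0, 0]
    - [0, 0, 0, 0, 0, 0, 0]
    - [0, 0, -0.01, 0, 0, 0, 0]
    - [0, 0, -0.01, 0, 0, 0, 0]
    - [0, 0, 0, 0, 0, 0, 0]
    - [0, 0, 0, 0, 0, 0, 0]

```text
time_s: 3.95
tcp_pos: [0.5793, -0.1276, 0.0366]
eef_rot: [180.0, -0.1, 10.3]
contact_force: [-0.1, -0.7, 0.2]
gripper_width: 0.0002
gripper_force: 0.0
```

Run:
```python
from h import *
b=grab('scene','scene2');s=get_state();print(s['tcp_pos'],s['contact_force'],s['time_s'])
cv2.imwrite('pics/c2.png',cv2.resize(b['frame'][90:210,150:340],None,fx=4,fy=4)[:,:,::-1])
```

```text
[ 0.5792751  -0.1279505   0.03639496] [ 1.10741304 -1.17052987 -0.58138174] 4.0
```

View pics/c2.png

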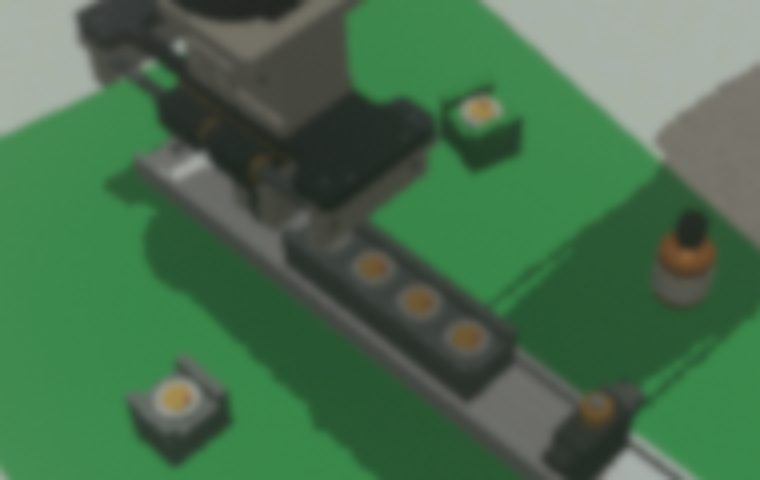

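The fingers stand in the rail with a small gap to the rear holder, at crop (300,240). The way to the stop is clear, so I push slowly.

Call:
apply_moves:
  targets:
    - [0, 0, -0.003, 0, 0, 0, 0]
    - [0, 0, -0.003, 0, 0, 0, 0]
    - [0, 0, -0.002, 0, 0, 0, 0]
    - [0, 0, -0.002, 0, 0, 0, 0]
    - [0, 0, -0.002, 0, 0, 0, 0]
    - [0, 0, -0.002, 0, 0, 0, 0]
    - [0, 0, -0.002, 0, 0, 0, 0]
    - [0, 0, -0.003, 0, 0, 0, 0]
    - [0, 0, -0.003, 0, 0, 0, 0]
    - [0, 0, -0.003, 0, 0, 0, 0]
    - [0, 0, -0.003, 0, 0, 0, 0]
    - [0, 0, -0.003, 0, 0, 0, 0]
    - [0, 0, -0.003, 0, 0, 0, 0]
    - [0, 0, -0.003, 0, 0, 0, 0]
    - [0, 0, -0.003, 0, 0, 0, 0]
    - [0, 0, -0.003, 0, 0, 0, 0]
    - [0, 0, -0.003, 0, 0, 0, 0]
    - [0, 0, -0.003, 0, 0, 0, 0]

```text
time_s: 5.5
tcp_pos: [0.5701, -0.0801, 0.0356]
eef_rot: [-180.0, -0.0, 10.3]
contact_force: [0.5, -0.1, -1.1]
gripper_width: 0.0005
gripper_force: 0.6
```

Run:
```python
from h import *
b=grab('scene','scene3');s=get_state();print(s['tcp_pos'],s['contact_force'],s['time_s'])
cv2.imwrite('pics/c3.png',cv2.resize(b['frame'][90:230,150:340],None,fx=4,fy=4)[:,:,::-1])
```

```text
[ 0.56998486 -0.07967107  0.03557821] [-0.26288888  0.80879733  0.49950623] 5.55
```

View pics/c3.png

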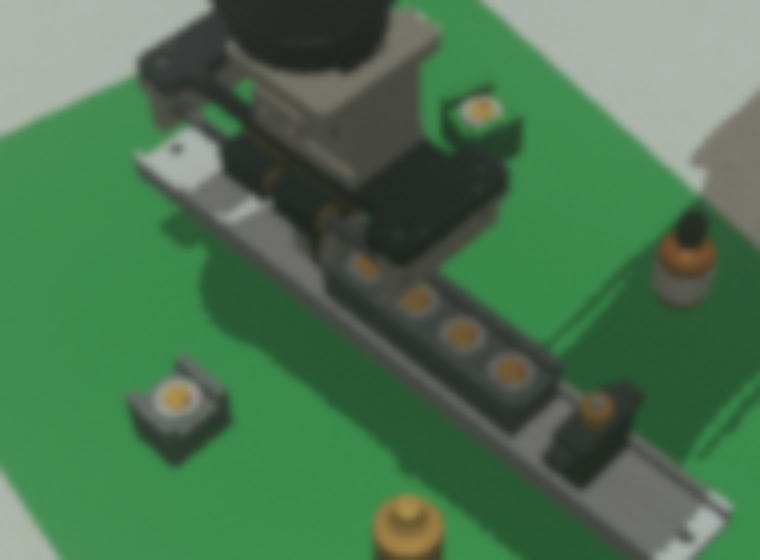

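The row is moving as one train, and the front holder, at crop (512,370), still has a gap of about 20 mm to the stop.

Call:
apply_moves:
  targets:
    - [0, 0, -0.003, 0, 0, 0, 0]
    - [0, 0, -0.003, 0, 0, 0, 0]
    - [0, 0, -0.003, 0, 0, 0, 0]
    - [0, 0, -0.003, 0, 0, 0, 0]
    - [0, 0, -0.002, 0, 0, 0, 0]
    - [0, 0, -0.001, 0, 0, 0, 0]
    - [0, 0, -0.001, 0, 0, 0, 0]
    - [0, 0, 0, 0, 0, 0, 0]

```text
time_s: 6.22
tcp_pos: [0.5673, -0.0644, 0.0356]
eef_rot: [-180.0, -0.0, 10.3]
contact_force: [0.6, 0.1, -0.0]
gripper_width: 0.0003
gripper_force: 0.0
```

Call:
apply_moves:
  targets:
    - [0, 0, -0.001, 0, 0, 0, 0]
    - [0, 0, -0.001, 0, 0, 0, 0]
    - [0, 0, 0, 0, 0, 0, 0]

```text
time_s: 6.47
tcp_pos: [0.5669, -0.0626, 0.0356]
eef_rot: [-180.0, -0.0, 10.3]
contact_force: [1.0, 0.1, 0.0]
gripper_width: 0.0004
gripper_force: 0.2
```

Call:
apply_moves:
  targets:
    - [0, 0, -0.001, 0, 0, 0, 0]
    - [0, 0, -0.001, 0, 0, 0, 0]
    - [0, 0, 0, 0, 0, 0, 0]

```text
time_s: 6.72
tcp_pos: [0.5665, -0.0606, 0.0356]
eef_rot: [-180.0, 0.0, 10.3]
contact_force: [-0.3, -0.8, 0.1]
gripper_width: 0.0002
gripper_force: 0.4
```

Call:
apply_moves:
  targets:
    - [0, 0, -0.001, 0, 0, 0, 0]
    - [0, 0, 0, 0, 0, 0, 0]

```text
time_s: 6.88
tcp_pos: [0.5663, -0.0596, 0.0356]
eef_rot: [-180.0, 0.0, 10.3]
contact_force: [0.7, -1.4, 0.3]
gripper_width: 0.0006
gripper_force: 0.4
```

Call:
apply_moves:
  targets:
    - [0, 0, -0.001, 0, 0, 0, 0]
    - [0, 0, 0, 0, 0, 0, 0]

```text
time_s: 7.05
tcp_pos: [0.5662, -0.0586, 0.0356]
eef_rot: [180.0, -0.0, 10.3]
contact_force: [0.7, -0.5, -0.1]
gripper_width: 0.0008
gripper_force: 0.4
```

Run:
```python
from h import *
b=grab('scene','scene4');s=get_state();print(s['tcp_pos'],s['contact_force'],s['time_s'])
cv2.imwrite('pics/c4.png',cv2.resize(b['frame'][130:230,200:340],None,fx=5.5,fy=5.5,interpolation=cv2.INTER_CUBIC)[:,:,::-1])
```

```text
[ 0.56616673 -0.05862998  0.03557719] [ 1.13205796 -0.81881355  0.57904537] 7.1
```

View pics/c4.png

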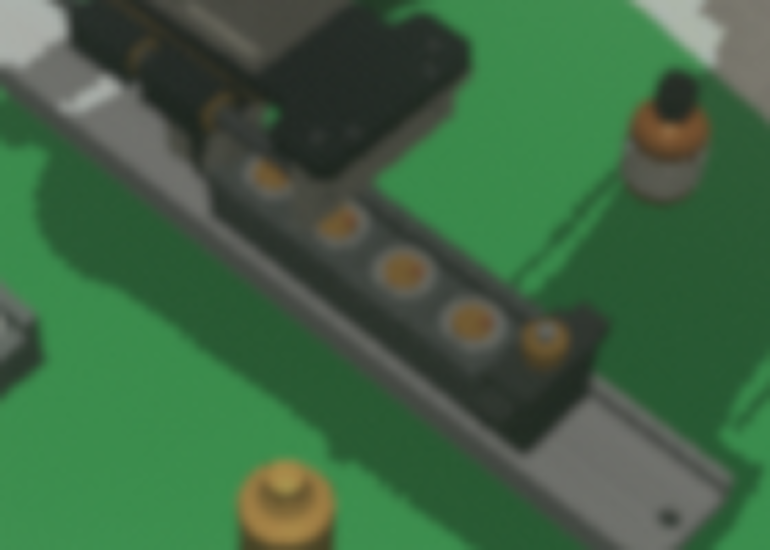

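The front holder, at crop (470,325), looks nearly or fully against the stop, at (515,395). I'll keep stepping until the force rises.

Call:
apply_moves:
  targets:
    - [0, 0, -0.001, 0, 0, 0, 0]
    - [0, 0, 0, 0, 0, 0, 0]

```text
time_s: 7.27
tcp_pos: [0.566, -0.0577, 0.0356]
eef_rot: [180.0, -0.0, 10.3]
contact_force: [0.0, -0.3, 0.2]
gripper_width: 0.0007
gripper_force: 0.4
```

Call:
apply_moves:
  targets:
    - [0, 0, -0.001, 0, 0, 0, 0]
    - [0, 0, 0, 0, 0, 0, 0]

```text
time_s: 7.43
tcp_pos: [0.5658, -0.0567, 0.0356]
eef_rot: [-180.0, -0.0, 10.3]
contact_force: [-0.6, -1.5, -0.3]
gripper_width: 0.0006
gripper_force: 0.4
```

Call:
apply_moves:
  targets:
    - [0, 0, -0.001, 0, 0, 0, 0]
    - [0, 0, 0, 0, 0, 0, 0]

```text
time_s: 7.6
tcp_pos: [0.5657, -0.0556, 0.0356]
eef_rot: [-180.0, -0.0, 10.3]
contact_force: [-0.1, -1.4, 1.0]
gripper_width: 0.0003
gripper_force: 0.4
```

Call:
apply_moves:
  targets:
    - [0, 0, -0.001, 0, 0, 0, 0]
    - [0, 0, 0, 0, 0, 0, 0]

```text
time_s: 7.77
tcp_pos: [0.5655, -0.0547, 0.0356]
eef_rot: [-180.0, -0.0, 10.3]
contact_force: [0.1, -1.2, -0.1]
gripper_width: 0.0004
gripper_force: 0.4
```

Run:
```python
from h import *
b=grab('scene','scene5')
d=b;W=world(d).reshape(-1,3)
a=np.radians(100.2);e=np.array([np.cos(a),np.sin(a)]);n=np.array([-e[1],e[0]])
for f in('scene0','scene3','scene4','scene5'):
    d=pickle.load(open(f+'.pkl','rb'));W=world(d).reshape(-1,3);F=d['frame'].reshape(-1,3).astype(int)
    q=W[:,:2]-np.array([.5695,-.0797]);t=q@e;s=q@n
    y=(F[:,0]>1.5*F[:,2])&(F[:,0]>1.15*F[:,1])&(abs(s)<.02)&(W[:,2]>.03)&(W[:,2]<.07)
    h,k=np.histogram(t[y],bins=np.arange(-.03,.22,.001));
    m=y[:,None]&(t[:,None]>0);idx=np.where(y)[0];o=np.sort(t[idx]);g=np.split(o,np.where(np.diff(o)>.006)[0]+1);print(f,[(round(float(x.mean())*1e3,1),len(x)) for x in g if len(x)>3])
s=get_state();print(s['tcp_pos'],s['contact_force'])
```

```text
scene0 [(2.1, 15), (36.5, 16), (70.2, 16), (104.2, 17), (191.7, 19)]
scene3 [(32.2, 17), (67.4, 24), (101.1, 28), (134.8, 28), (191.2, 32)]
scene4 [(55.0, 16), (90.2, 21), (123.0, 31), (156.5, 27), (190.6, 34)]
scene5 [(58.8, 17), (94.7, 20), (126.9, 27), (160.9, 31), (190.6, 34)]
[ 0.56546339 -0.05466697  0.03557204] [-0.65439081  0.44070526  1.22252483]
```

Call:
apply_moves:
  targets:
    - [0, 0, -0.001, 0, 0, 0, 0]
    - [0, 0, 0, 0, 0, 0, 0]

```text
time_s: 7.98
tcp_pos: [0.5653, -0.0537, 0.0356]
eef_rot: [-180.0, -0.0, 10.3]
contact_force: [0.5, -0.7, -0.4]
gripper_width: 0.0001
gripper_force: 0.4
```

Call:
apply_moves:
  targets:
    - [0, 0, -0.001, 0, 0, 0, 0]
    - [0, 0, 0, 0, 0, 0, 0]

```text
time_s: 8.15
tcp_pos: [0.5651, -0.0536, 0.0356]
eef_rot: [179.9, 0.0, 10.3]
contact_force: [2.5, -7.5, -0.5]
gripper_width: 0.0006
gripper_force: 3.7
```

Call:
apply_moves:
  targets:
    - [0, 0, -0.001, 0, 0, 0, 0]
    - [0, 0, 0, 0, 0, 0, 0]

```text
time_s: 8.32
tcp_pos: [0.5651, -0.0535, 0.0357]
eef_rot: [179.9, 0.0, 10.3]
contact_force: [2.6, -12.5, -1.3]
gripper_width: 0.0002
gripper_force: 6.8
```

The TCP has stalled and the force has reached 12.5 N, so the row is hard against the stop. I'll back straight off, then lift.

Call:
apply_moves:
  targets:
    - [0, 0, 0.001, 0, 0, 0, 0]
    - [0, 0, 0.002, 0, 0, 0, 0]
    - [0, 0, 0.005, 0, 0, 0, 0]
    - [0, 0, 0.01, 0, 0, 0, 0]
    - [0, 0, 0.015, 0, 0, 0, 0]
    - [0, 0, 0.015, 0, 0, 0, 0]
    - [0, 0, 0, -0.02, 0, 0, 0]
    - [0, 0, 0, -0.03, 0, 0, 0]
    - [0, 0, 0, -0.035, 0, 0, 0]
    - [0, 0, 0, -0.035, 0, 0, 0]
    - [0, 0, 0.035, -0.02, 0, 0, 0]
    - [0, 0, 0.035, 0, 0, 0, 0]
    - [0, 0, 0.035, 0, 0, 0, 0]
    - [0, 0, 0.035, 0, 0, 0, 0]
    - [0, 0, 0, 0, 0, 0, 0]
    - [0, 0, 0, 0, 0, 0, 0]

```text
time_s: 9.65
tcp_pos: [0.598, -0.2391, 0.1749]
eef_rot: [-180.0, 0.0, 10.1]
contact_force: [-0.2, 0.6, -0.9]
gripper_width: 0.001
gripper_force: 0.0
```

Run:
```python
from h import *
b=grab('scene','scene6');s=get_state();print(s['tcp_pos'],s['contact_force'],s['time_s'])
a=np.radians(100.2);e=np.array([np.cos(a),np.sin(a)]);n=np.array([-e[1],e[0]])
W=world(b).reshape(-1,3);F=b['frame'].reshape(-1,3).astype(int)
q=W[:,:2]-np.array([.5695,-.0797]);t=q@e;S=q@n
y=(F[:,0]>1.5*F[:,2])&(F[:,0]>1.15*F[:,1])&(abs(S)<.02)&(W[:,2]>.03)&(W[:,2]<.07)
o=np.sort(t[y]);g=np.split(o,np.where(np.diff(o)>.006)[0]+1);print([(round(float(x.mean())*1e3,1),len(x)) for x in g if len(x)>3])
cv2.imwrite('pics/c6.png',cv2.resize(b['frame'][110:240,170:345],None,fx=4.4,fy=4.4,interpolation=cv2.INTER_CUBIC)[:,:,::-1])
```

```text
[ 0.59795189 -0.2379647   0.1749717 ] [ 0.35577382 -0.19802809 -0.52628664] 9.7
[(60.5, 22), (94.5, 19), (128.6, 20), (162.0, 22), (190.2, 27)]
```

View pics/c6.png

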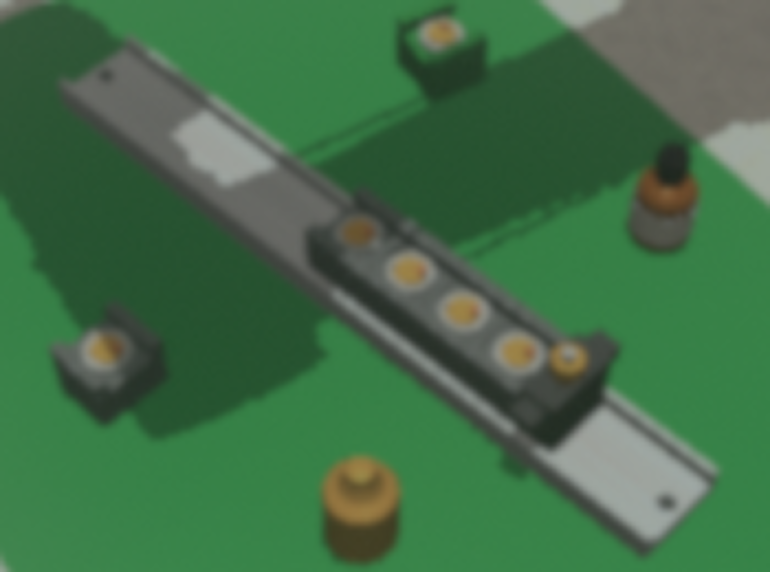

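The four holders, from crop (358,230) to (517,352), sit tight together at a 34 mm pitch. The front one is against the stop at (568,358), and the spare, bottle and weight look undisturbed with the hand clear.

```bash
python3 -c "
from plant import close_job;print(close_job())"
```

```text
the job is handed in; nothing more can be done
None
```

The row of four was pushed as one train until it stalled hard against the stop at 12.5 N, the last picture shows the holders tight together with the hand clear, and the job is handed in; no verdict was returned.

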